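Stroke shut the covers of a cigar mould

TASK

Close the five hinged metal covers of the wooden cigar mould by running the fingertips lightly along the row, starting at the red-striped end, so that the covers go down one after another and all end up lying flat. Touch gently: do not press hard on the mould, do not shift or lift it, and leave everything else on the table where it is.

Things in the scene. Friction and masses are not known exactly. Their poses are not given: they have to be found in the camera images.
- mould: pale wooden cigar mould, loose on the table, 280 x 94 mm, deck 30 mm high, about 2 kg; a sideways push of about 10 N slides it. Origin: centre of its underside; x runs along the row from the red-striped end to the other, z up. Cover hinges at x = -102, -58, -14, 30, 74 mm, 31 mm above the table. Deck before the first hinge is solid, with a flat red stripe at x = -138 to -120 mm.
- red_end (a point): on the first cover's hinge line (mould x = -102, y = 0 mm), 34 mm above the table: the level of the outer (upper) faces of the closed covers. The five aluminium covers stand in a row, each 40 mm along the row, 70 mm across it (y = -35 to 35 mm), 3 mm thick, one over each channel with a brown cigar
- far_end (a point): mid-point of the fifth cover's free edge when it is closed, 34 mm above the table (mould x = 114, y = 0 mm)
- cover1 (a joint): hinge of the cover next to the red stripe, rad: 0 = closed, flat; 1.57 = upright; stop at 1.9; starts at 1.35 to 1.8. Its hinge is on its edge nearest the red-striped end, so pushing its outer face towards the other end closes it. Stiff hinge (0.012 N m of friction): it stays where it is left and does not fall shut; pushed 5 mm above the hinge it takes 2 to 3 N
- cover2 (a joint): hinge of cover 2, counted from the red-striped end; same range, direction, start and stiffness as cover1
- cover3 (a joint): hinge of cover 3, counted from the red-striped end; same range, direction, start and stiffness as cover1
- cover4 (a joint): hinge of cover 4, counted from the red-striped end; same range, direction, start and stiffness as cover1
- cover5 (a joint): hinge of cover 5, counted from the red-striped end; same range, direction, start and stiffness as cover1
- matchbox: white paper matchbox lying flat, 53 x 36 x 15 mm, beside the mould; loose, to be left alone; origin: centre of its underside
- blade: dark steel rolling knife without handle, flat, 170 x 50 x 4 mm with round ends, beside the mould; loose, to be left alone; origin: centre of its underside
- scissors: bright steel scissors lying flat, about 135 x 60 x 9 mm; loose, to be left alone; origin: centre of its underside
- bottle: green bottle with white cap, 64 mm across, 190 mm tall; loose, to be left alone; origin: centre of its underside
- tin: round tin, 70 mm across, 70 mm tall; loose, to be left alone; origin: centre of its underside
- bowl: white ceramic bowl, 100 mm across, 40 mm tall; loose, to be left alone; origin: centre of its underside

How it is judged:
By the outcome, as a careful person would: the job done as asked, in the order asked, and still so for the second after the job is handed in, with the robot touching nothing.
It also fails if it takes over 43 s, if anything falls off the work surface, if the arm or the gripper's body presses on something with over 40 N, if the wrist force passes 120 N, or if a joint passes its speed limit or range.

ROBOT

A 6-joint arm with a two-finger parallel gripper is mounted at the origin on the work surface. World frame = base frame: x ahead of the robot, y to its left, z up, the work surface at z = 0. Lengths are in m, angles in rad, forces in N, time in s.
With the tool pointing down it reaches from about 0.25 to 0.775 m from the base axis. Payload 4 kg.
Tool frame: the origin (TCP) lies on the centre line of the jaws, within the pads' length; the fingertips stand 25 mm ahead of it and the grasp point (between the pads) lies 6 mm ahead of it; z points along the fingers, y is the line along which they close (so a half turn about z gives the same grasp; the last joint's range is limited). The gripper opens to 94 mm and grips with 3 to 60 N. Pads are 16 mm wide; open, the fingers measure 119 mm over their backs; the gripper's body (75 mm by 177 mm) begins 78 mm behind the grasp point.
Start: joints at [-1.225, 0.087, 1.371, -0, 1.684, -0.103], TCP at [0.239, -0.496, 0.231] pointing down, gripper open.
Joint ranges: [-3.1, 3.1], [-0.76, 2.03], [0.27, 2.55], [-1.08, 4.22], [0.17, 2.65], [-2.57, 2.57]. Speed limits (rad/s): [2.79, 2.79, 3.14, 3.14, 3.14, 3.14].

INTERFACE

Orientations are given as [roll, pitch, yaw] about the fixed x, y, z axes, in that order (R = Rz(yaw) Ry(pitch) Rx(roll)).
In Python, from bench import robot, imaging gives the robot as it stands. The module is installed in compiled form; this text tells all that it offers.
- The arm moves only by the tool drive_tool, never from a script. Its argument "series" is a list of rows, each a list of 3 entries, a list of its own where there are three numbers: the finger opening in m, from 0 to 0.094, then the shift along the tool's x, y, z in m, then the turn, a rotation vector about the tool's x, y, z in rad. A call has 1 to 5 rows; each row is the pose to reach, as a shift and turn from the pose commanded when the call began, along the tool's axes at that moment; what a row does not reach only later rows make up. A row lasts 1/8 s, in which the tool goes at most 62.5 mm and 10.7 degrees, less where a joint would pass 70% of its speed; a pose out of reach is approached as far as the arm can. A call with a gripper value outside its range is refused whole. The fingers move at their own pace and stop on an object; the grip force is fixed at half the most. Time passes only in rows, so rows that repeat a pose let the fingers close. It gives the time, the measured TCP pose, the force, the opening and the grip force at its end, in the units of the state.
- robot.get_obs(): the state, without advancing time (a new reading comes with each control period).
- imaging.snapshot(name): name is "scene" or "top"; returns the picture (384x512x3 uint8, red, green, blue); there is no depth.
- imaging.get_calibration(name): a dict with "intrinsics" (3x3 intrinsics, pixels), "position" and "rotation" of the camera in the world. Camera axes: x right, y up, looking along -z (the intrinsics and any distortion apply to the point x, -y, -z); pixel columns grow to the right and rows downward; lengths in m; the calibration is good to about 2 mm. A picture is of the moment at which its call begins. get_calibration takes no time and is no camera call.
- robot.close_job(): hands the job in; it is judged then, once.
The state is a dict: "time": time; "joint_positions": joint angles; "qvel": joint speeds; "joint_torque": joint torques, N m; "tool_pos": TCP position; "ee_rot": TCP orientation; "wrist_force": force on the tool from outside, world axes, zero at the start; "wrist_torque": the same for the moment, N m; "width": finger opening in m; "finger_force": force on a finger pad.
Only numpy, scipy, OpenCV 4.12 (cv2) and the standard library are available. Lean on these libraries where they do the work, as an engineer would, in place of code of your own. Each camera call takes 0.05 s, during which the arm holds its last target. There are 200 camera calls.

## Working session

There is one attempt and no reset: what is moved stays moved. The work goes in short steps, Python scripts to look and compute and a tool call to move; the robot and the scene stay as the last step left them, time stands still between calls to the robot, and variables do not carry over. Pictures are saved under pics/ and viewed, at most 10 in all, crops included, and the job is handed in when it is done.

Besides the shell and the picture viewer there is one more tool, called after "Emit:" as a command line: name --argument value ..., lists and objects as JSON in quotes. drive_tool: Moves the arm, as the interface text tells. Its arguments: {"type":"object","properties":{"series":{"type":"array"}},"required":["series"]}

```bash
mkdir -p pics
python3 - <<'E'
from bench import robot, imaging
import cv2
for n in("scene","top"):
    c=imaging.get_calibration(n);print(n,c)
    im=imaging.snapshot(n);cv2.imwrite(f"pics/{n}0.png",im[...,::-1])
print(robot.get_obs())
E
```

```text
scene {'intrinsics': array([[381.13484336,   0.        , 258.20973268],
       [  0.        , 381.13484336, 193.95307273],
       [  0.        ,   0.        ,   1.        ]]), 'position': array([ 1.34544648, -0.45967978,  0.85822964]), 'rotation': array([0.8663955 , 0.00464644, 1.06642826])}
top {'intrinsics': array([[371.00230568,   0.        , 253.37681535],
       [  0.        , 371.00230568, 189.17168409],
       [  0.        ,   0.        ,   1.        ]]), 'position': array([ 0.40196565, -0.01808942,  0.99009695]), 'rotation': array([ 0.12677847,  0.01739807, -1.56288754])}
{'time': 0.1, 'joint_positions': array([-1.22510401e+00,  8.79004030e-02,  1.37210537e+00,  1.31699260e-05,
        1.68357017e+00, -1.03064347e-01]), 'qvel': array([-0.00015306, -0.00184234, -0.00324282,  0.00089968,  0.00227318,
        0.00167094]), 'joint_torque': array([ 2.76885803e-03, -3.41252875e+01, -3.03302085e+01,  7.20906467e-02,
        3.03670310e-02, -9.77485638e-05]), 'tool_pos': array([ 0.23848361, -0.49512129,  0.22940946]), 'ee_rot': array([-3.13962123e+00, -2.17064390e-04,  4.48757917e-01]), 'wrist_force': array([-0.17687261,  0.43800075, -0.29090192]), 'wrist_torque': array([-0.01462868, -0.06453828, -0.010837  ]), 'finger_force': 0.0, 'width': 0.09391186700346245}
```

View pics/scene0.png

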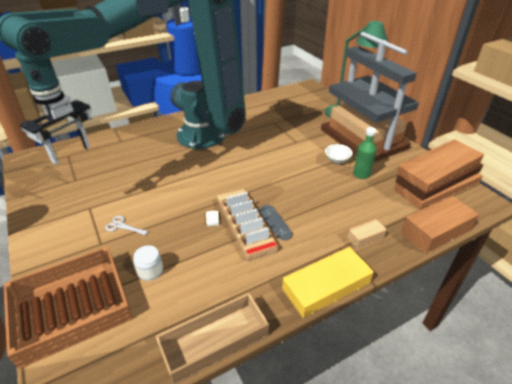

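View pics/top0.png

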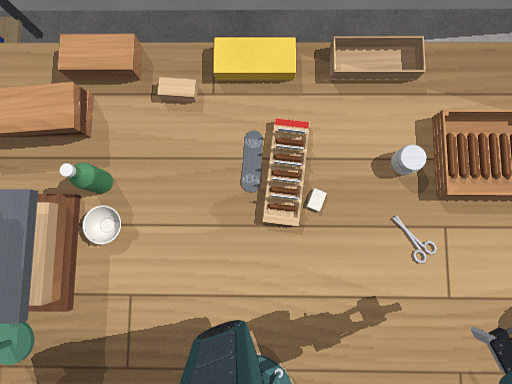

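The mould lies near the centre: the red stripe is at top px (292,125), away from the robot, and the row runs towards the robot. I'll enlarge both views to find the corners.

Run:
```python
import cv2,numpy as np
a=cv2.imread("pics/top0.png")[110:235,235:335];b=cv2.imread("pics/scene0.png")[180:265,200:300]
a=cv2.resize(a,None,fx=4,fy=4,interpolation=2);b=cv2.resize(b,None,fx=4,fy=4,interpolation=2)
o=np.zeros((500,800,3),np.uint8);o[:,:400]=a;o[:340,400:]=b;cv2.imwrite("pics/crop.png",o)
```

```text
(no output)
```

View pics/crop.png

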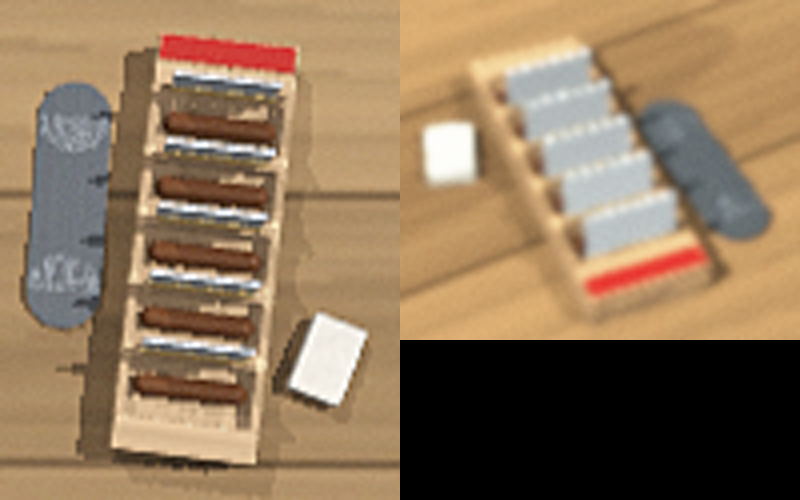

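Crop: top-view deck corners are at crop (161,36), (298,47), (256,464), (110,449). In the scene view, the stripe's outer corners are at (590,295) and (707,264), and the far deck corners at (472,70) and (575,40). All five covers are upright. Next I'll fit the pose.

```bash
cat > h.py <<'E'
import numpy as np
from scipy.spatial.transform import Rotation as R
from scipy.optimize import least_squares
from bench import robot, imaging
def proj(n,P):
    c=imaging.get_calibration(n);p=R.from_euler('xyz',c['rotation']).inv().apply(np.atleast_2d(P)-c['position'])
    q=(p*[1,-1,-1])@c['intrinsics'].T
    return q[:,:2]/q[:,2:]
def world(v,m):
    m=np.atleast_2d(m);x,y,z,w=v
    return R.from_euler('z',w).apply(m)+[x,y,z]
E
python3 - <<'E'
from h import *
T=np.array([(161,36),(298,47),(256,464),(110,449)])/4+[235,110]
S=(np.array([(590,295),(707,264),(472,70),(575,40)])-[400,0])/4+[200,180]
mT=np.array([(-.139,-.047,0),(-.139,.047,0),(.14,.047,0),(.14,-.047,0)])
mS=np.array([(-.138,.047,0),(-.138,-.047,0),(.14,.047,0),(.14,-.047,0)])
fT=lambda v:(proj("top",world(v,mT))-T).ravel()
fS=lambda v:(proj("scene",world(v,mS))-S).ravel()
v0=[.45,-.06,.03,np.pi]
for f in (lambda v:np.r_[fT(v),fS(v)],lambda v:fT([v[0],v[1],.03,v[3]]),lambda v:fS([v[0],v[1],.03,v[3]])):
    r=least_squares(f,v0);print(r.x.round(4),r.fun.round(1))
E
```

```text
[ 0.5736 -0.0861  0.0254  3.0297] [-1.  -0.7 -0.3  0.4 -0.7  0.1 -0.3 -0.5 -0.8  1.7  0.1 -0.2 -1.3 -1.
 -0.8 -0.5]
[ 0.5724 -0.0873  0.03    3.0308] [-0.5 -0.8  0.3  0.3  0.   0.5  0.2 -0. ]
[ 0.5779 -0.0858  0.0299  3.0242] [-0.3  1.6  0.8 -0.1 -0.6 -1.4  0.1 -0.8]
```

```bash
cat >> h.py <<'E'
V=[.5740,-.0865,0,3.0300]   # mould pose
def status(targets):
    o=robot.get_obs();p=np.array(o['tool_pos']);Rt=R.from_euler('xyz',o['ee_rot'])
    tip=p+Rt.apply([0,0,.025]);w=R.from_euler('z',V[3])
    print('t',round(o['time'],2),'tip mould mm',(w.inv().apply(tip-np.array(V[:3]))*1e3).round(1),'F mould',w.inv().apply(o['wrist_force']).round(1))
    goal=R.from_euler('xyz',[np.pi,0,V[3]-np.pi])
    print('turn',(Rt.inv()*goal).as_rotvec().round(4))
    for t in targets:
        print(t,'shift',(Rt.inv().apply(world(V,np.array(t)/1e3)[0]-goal.apply([0,0,.025])-p)).round(4))
E
python3 - <<'E'
from h import *
status([(-132,0,150),(-132,0,60)])
E
```

```text
t 0.1 tip mould mm [287.9 443.4 204.4] F mould [ 0.2 -0.4 -0.3]
turn [-2.000e-03  3.000e-04  5.604e-01]
(-132, 0, 150) shift [ 0.5914 -0.1523  0.0548]
(-132, 0, 60) shift [ 0.5914 -0.1522  0.1448]
```

Emit:
drive_tool --series '[[0.02,[0.055,-0.014,0],[0,0,0.11]],[0.02,[0.11,-0.028,0],[0,0,0.22]],[0.02,[0.165,-0.042,0],[0,0,0.33]],[0.02,[0.22,-0.056,0],[0,0,0.44]],[0.02,[0.275,-0.07,0],[0,0,0.56]]]'

```text
time: 0.72
tool_pos: [0.4571, -0.3117, 0.23]
ee_rot: [-3.141, 0.001, -0.115]
wrist_force: [-0.8, -0.3, 0.3]
width: 0.0475
finger_force: 0.0
```

```bash
python3 -c "
from h import *
status([(-132,0,150),(-132,0,60)])"
```

```text
t 0.72 tip mould mm [ 91.2 236.8 205. ] F mould [0.7 0.4 0.3]
turn [-0.0002  0.0006 -0.0037]
(-132, 0, 150) shift [ 0.2223 -0.2376  0.0549]
(-132, 0, 60) shift [ 0.2224 -0.2376  0.1449]
```

Emit:
drive_tool --series '[[0.02,[0.041,-0.044,0],[0,0,0]],[0.02,[0.082,-0.088,0],[0,0,0]],[0.02,[0.123,-0.132,0.01],[0,0,0]],[0.02,[0.164,-0.176,0.02],[0,0,0]],[0.02,[0.205,-0.22,0.03],[0,0,0]]]'

```text
time: 1.35
tool_pos: [0.6853, -0.1158, 0.1994]
ee_rot: [3.141, 0.001, -0.111]
wrist_force: [0.8, 0.1, 0.3]
width: 0.02
finger_force: 0.0
```

```bash
python3 -c "
from h import *
status([(-132,0,90)])"
```

```text
t 1.35 tip mould mm [-113.8   16.7  174.4] F mould [-0.8 -0.2  0.3]
turn [0.0002 0.001  0.0004]
(-132, 0, 90) shift [ 0.0183 -0.0167  0.0844]
```

Emit:
drive_tool --series '[[0.02,[0.01,-0.009,0.02],[0,0,0]],[0.02,[0.018,-0.017,0.05],[0,0,0]],[0.02,[0.018,-0.017,0.084],[0,0,0]],[0.02,[0.018,-0.017,0.084],[0,0,0]],[0.02,[0.018,-0.017,0.084],[0,0,0]]]'

```text
time: 1.98
tool_pos: [0.7039, -0.1033, 0.1175]
ee_rot: [3.141, -0.001, -0.112]
wrist_force: [-0.2, 1.2, 0.8]
width: 0.0198
finger_force: 0.0
```

Run:
```python
from h import *
import cv2
status([(-132,0,45)])
a=imaging.snapshot("top")[110:235,235:335,::-1];b=imaging.snapshot("scene")[160:265,190:310,::-1]
a=cv2.resize(a,None,fx=3.2,fy=3.2,interpolation=2);b=cv2.resize(b,None,fx=4,fy=4,interpolation=2)
o=np.zeros((420,800,3),np.uint8);o[:400,:320]=a;o[:,320:]=b;cv2.imwrite("pics/c1.png",o)
for z in(.0915,):
  pass
```

```text
t 1.98 tip mould mm [-131.     2.3   92.5] F mould [ 0.3 -1.2  0.8]
turn [ 0.0005 -0.0009 -0.0007]
(-132, 0, 45) shift [ 0.001  -0.0023  0.0475]
```

View pics/c1.png

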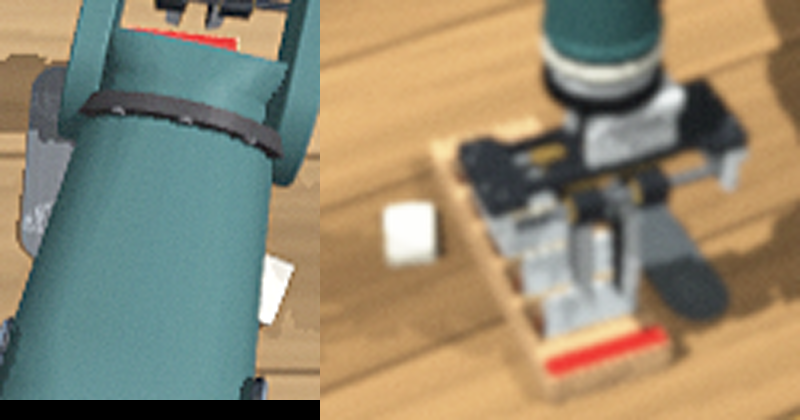

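Tool is above the stripe end, clear of cover 1. I'll descend.

Emit:
drive_tool --series '[[0.02,[0.001,-0.002,0.02],[0,0,0]],[0.02,[0.001,-0.002,0.04],[0,0,0]],[0.02,[0.001,-0.002,0.051],[0,0,0]],[0.02,[0.001,-0.002,0.051],[0,0,0]],[0.02,[0.001,-0.002,0.051],[0,0,0]]]'

```text
time: 2.7
tool_pos: [0.7055, -0.1005, 0.0658]
ee_rot: [3.141, -0.001, -0.111]
wrist_force: [0.3, -0.2, -0.2]
width: 0.02
finger_force: 0.0
```

```bash
python3 -c "
from h import *
status([(-132,0,37)])"
```

```text
t 2.7 tip mould mm [-132.3   -0.7   40.8] F mould [-0.3  0.1 -0.2]
turn [ 0.0002 -0.0007  0.0005]
(-132, 0, 37) shift [-0.0002  0.0007  0.0038]
```

Emit:
drive_tool --series '[[0.02,[0,0,0.003],[0,0,0]],[0.02,[-0.005,0,0.004],[0,0,0]],[0.02,[-0.01,0,0.004],[0,0,0]],[0.02,[-0.015,0,0.004],[0,0,0]],[0.02,[-0.02,0,0.004],[0,0,0]]]'

```text
time: 3.32
tool_pos: [0.6856, -0.0984, 0.062]
ee_rot: [3.141, -0.002, -0.111]
wrist_force: [2.8, 0.2, 1.2]
width: 0.0201
finger_force: 1.3
```

```bash
python3 -c "
from h import *
status([(-70,0,36)])"
```

```text
t 3.33 tip mould mm [-112.3   -0.6   37. ] F mould [-2.7 -0.5  1.2]
turn [ 0.0002 -0.0023  0.0003]
(-70, 0, 36) shift [-0.0423  0.0006  0.0009]
```

Emit:
drive_tool --series '[[0.02,[-0.006,0,0],[0,0,0]],[0.02,[-0.013,0,0],[0,0,0]],[0.02,[-0.021,0,0.0005],[0,0,0]],[0.02,[-0.029,0,0.001],[0,0,0]],[0.02,[-0.036,0,0.001],[0,0,0]]]'

```text
time: 3.95
tool_pos: [0.6486, -0.0942, 0.0602]
ee_rot: [3.142, 0.001, -0.111]
wrist_force: [-0.0, -0.4, 0.4]
width: 0.0201
finger_force: 0.0
```

Run:
```python
from h import *
import cv2
status([(-70,0,35)])
b=imaging.snapshot("scene")[160:265,190:310,::-1]
cv2.imwrite("pics/c2.png",cv2.resize(b,None,fx=5,fy=5,interpolation=2))
```

```text
t 3.95 tip mould mm [-75.   -0.7  35.2] F mould [0.  0.4 0.4]
turn [0.     0.0009 0.0004]
(-70, 0, 35) shift [-0.005   0.0007  0.0002]
```

View pics/c2.png

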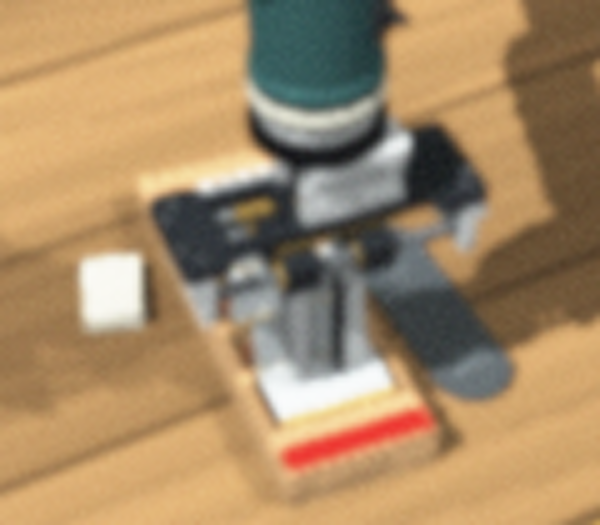

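Cover 1 is down and nearly flat, at about (325,390), and the mould hasn't moved. On to cover 2.

Emit:
drive_tool --series '[[0.02,[-0.007,0,0.0004],[0,0,0]],[0.02,[-0.012,0,-0.0008],[0,0,0]],[0.02,[-0.021,0,-0.0006],[0,0,0]],[0.02,[-0.031,0,0],[0,0,0]],[0.02,[-0.041,0,0.0004],[0,0,0]]]'

```text
time: 4.62
tool_pos: [0.6075, -0.0895, 0.0597]
ee_rot: [-3.142, 0.001, -0.111]
wrist_force: [-0.3, 0.8, 0.8]
width: 0.02
finger_force: 0.1
```

```bash
python3 -c "
from h import *
status([(-31,0,35)])"
```

```text
t 4.62 tip mould mm [-33.6  -0.7  34.7] F mould [ 0.4 -0.8  0.8]
turn [-0.      0.0014  0.0004]
(-31, 0, 35) shift [-0.0026  0.0007 -0.0003]
```

Emit:
drive_tool --series '[[0.02,[-0.008,0,0],[0,0,0]],[0.02,[-0.014,0,-0.0012],[0,0,0]],[0.02,[-0.024,0,-0.001],[0,0,0]],[0.02,[-0.034,0,-0.0004],[0,0,0]],[0.02,[-0.044,0,0],[0,0,0]]]'

```text
time: 5.25
tool_pos: [0.5638, -0.0847, 0.0597]
ee_rot: [-3.142, 0.001, -0.111]
wrist_force: [0.0, 0.8, 0.7]
width: 0.02
finger_force: 0.1
```

```bash
python3 -c "
from h import *
status([(13,0,35)])"
```

```text
t 5.25 tip mould mm [10.3 -0.7 34.7] F mould [ 0.1 -0.8  0.7]
turn [-0.      0.0013  0.0004]
(13, 0, 35) shift [-0.0027  0.0007 -0.0003]
```

Emit:
drive_tool --series '[[0.02,[-0.008,0,0],[0,0,0]],[0.02,[-0.014,0,-0.0012],[0,0,0]],[0.02,[-0.024,0,-0.001],[0,0,0]],[0.02,[-0.034,0,-0.0004],[0,0,0]],[0.02,[-0.044,0,0],[0,0,0]]]'

```text
time: 5.88
tool_pos: [0.5201, -0.0798, 0.0597]
ee_rot: [3.142, 0.001, -0.111]
wrist_force: [0.3, -0.3, 0.5]
width: 0.02
finger_force: 0.1
```

Emit:
drive_tool --series '[[0.02,[-0.008,0,0],[0,0,0]],[0.02,[-0.014,0,-0.0012],[0,0,0]],[0.02,[-0.024,0,-0.001],[0,0,0]],[0.02,[-0.034,0,-0.0004],[0,0,0]],[0.02,[-0.044,0,0],[0,0,0]]]'

```text
time: 6.5
tool_pos: [0.4763, -0.0749, 0.0597]
ee_rot: [-3.142, 0.001, -0.111]
wrist_force: [0.4, 1.0, 0.2]
width: 0.0199
finger_force: 0.1
```

```bash
python3 -c "
from h import *
status([(110,0,34.5)])"
```

```text
t 6.5 tip mould mm [98.4 -0.6 34.7] F mould [-0.3 -1.   0.2]
turn [-0.      0.0014  0.0004]
(110, 0, 34.5) shift [-0.0116  0.0006  0.0002]
```

Emit:
drive_tool --series '[[0.02,[-0.007,0,0.0002],[0,0,0]],[0.02,[-0.014,0,0.0002],[0,0,0]],[0.02,[-0.019,0,0],[0,0,0]],[0.02,[-0.022,0,-0.01],[0,0,0]],[0.02,[-0.03,0,-0.05],[0,0,0]]]'

```text
time: 7.12
tool_pos: [0.446, -0.0713, 0.1088]
ee_rot: [-3.141, 0.005, -0.111]
wrist_force: [-0.4, -0.3, 0.8]
width: 0.02
finger_force: 0.0
```

Emit:
drive_tool --series '[[0.02,[0,0.05,-0.03],[0,0,0]],[0.02,[0,0.1,-0.06],[0,0,0]],[0.02,[0,0.15,-0.06],[0,0,0]],[0.02,[0,0.21,-0.06],[0,0,0]],[0.02,[0,0.27,-0.06],[0,0,0]]]'

```text
time: 7.75
tool_pos: [0.4177, -0.3421, 0.1714]
ee_rot: [3.14, -0.002, -0.111]
wrist_force: [0.5, 0.6, -0.8]
width: 0.0201
finger_force: 0.0
```

Run:
```python
from h import *
import cv2
status([(-70,0,34.5)])
a=imaging.snapshot("top")[110:235,235:335,::-1];b=imaging.snapshot("scene")[160:265,190:310,::-1]
a=cv2.resize(a,None,fx=3.2,fy=3.2,interpolation=2);b=cv2.resize(b,None,fx=4,fy=4,interpolation=2)
o=np.zeros((420,800,3),np.uint8);o[:400,:320]=a;o[:,320:]=b;cv2.imwrite("pics/c3.png",o)
```

```text
t 7.75 tip mould mm [126.8 271.5 146.4] F mould [-0.4 -0.6 -0.8]
turn [ 0.0012 -0.0019  0.0006]
(-70, 0, 34.5) shift [ 0.1968 -0.2714  0.1119]
```

View pics/c3.png

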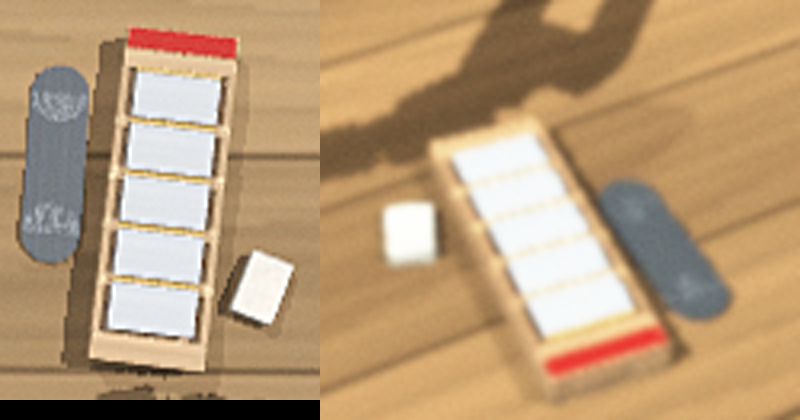

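All five covers are down, and the mould, matchbox and blade haven't moved. There may be about 1 mm of lift left at the free edges. Time allows a second, feather-light pass from the red end, using the force reading.

Emit:
drive_tool --series '[[0.02,[0.039,-0.054,0],[0,0,0]],[0.02,[0.078,-0.108,0],[0,0,0]],[0.02,[0.117,-0.162,0.01],[0,0,0]],[0.02,[0.156,-0.215,0.03],[0,0,0]],[0.02,[0.195,-0.269,0.06],[0,0,0]]]'

```text
time: 8.48
tool_pos: [0.625, -0.1122, 0.1228]
ee_rot: [3.141, -0.003, -0.11]
wrist_force: [0.6, 0.0, 0.2]
width: 0.0202
finger_force: 0.0
```

Emit:
drive_tool --series '[[0.02,[0,0,0.02],[0,0,0]],[0.02,[0,0,0.04],[0,0,0]],[0.02,[0,0,0.049],[0,0,0]],[0.02,[0,0,0.049],[0,0,0]],[0.02,[0,0,0.049],[0,0,0]]]'

```text
time: 9.1
tool_pos: [0.6234, -0.1157, 0.0736]
ee_rot: [3.141, -0.002, -0.113]
wrist_force: [-0.0, -0.3, -0.9]
width: 0.0199
finger_force: 0.0
```

```bash
python3 -c "
from h import *
status([(-68,0,34)])"
```

```text
t 9.1 tip mould mm [-52.4  23.5  48.6] F mould [-0.   0.3 -0.9]
turn [ 0.0004 -0.0021 -0.0011]
(-68, 0, 34) shift [ 0.0156 -0.0235  0.0147]
```

Emit:
drive_tool --series '[[0.02,[0.008,-0.012,0.004],[0,0,0]],[0.02,[0.015,-0.0235,0.009],[0,0,0]],[0.02,[0.015,-0.0235,0.0125],[0,0,0]],[0.02,[0.015,-0.0235,0.0138],[0,0,0]],[0.02,[0.015,-0.0235,0.0138],[0,0,0]]]'

```text
time: 9.72
tool_pos: [0.6411, -0.0923, 0.0592]
ee_rot: [-3.141, -0.001, -0.111]
wrist_force: [0.3, 3.0, 2.8]
width: 0.02
finger_force: 1.7
```

```bash
python3 -c "
from h import *
status([(-68,0,34)])"
```

```text
t 9.72 tip mould mm [-67.4  -1.7  34.2] F mould [ 0.  -3.   2.8]
turn [-0.0008 -0.0013  0.0008]
(-68, 0, 34) shift [0.0007 0.0017 0.0002]
```

Light contact of 2.8 N at 34.2 mm means cover 1 is flat and the height calibration is good. I'll brush along the rest at this level.

Emit:
drive_tool --series '[[0.02,[-0.011,0,-0.0002],[0,0,0]],[0.02,[-0.022,0,-0.0002],[0,0,0]],[0.02,[-0.033,0,-0.0002],[0,0,0]],[0.02,[-0.044,0,-0.0002],[0,0,0]],[0.02,[-0.055,0,-0.0002],[0,0,0]]]'

```text
time: 10.35
tool_pos: [0.5857, -0.087, 0.0593]
ee_rot: [3.141, -0.002, -0.111]
wrist_force: [4.1, -0.1, 3.9]
width: 0.0204
finger_force: 2.0
```

```bash
python3 -c "
from h import *
status([(112,0,34.2)])"
```

```text
t 10.35 tip mould mm [-11.7  -0.8  34.3] F mould [-4.1 -0.4  3.9]
turn [ 0.0004 -0.0017  0.0002]
(112, 0, 34.2) shift [-1.236e-01  8.000e-04 -1.000e-04]
```

Emit:
drive_tool --series '[[0.02,[-0.011,0,-0.0003],[0,0,0]],[0.02,[-0.022,0,-0.0003],[0,0,0]],[0.02,[-0.033,0,-0.0003],[0,0,0]],[0.02,[-0.044,0,-0.0003],[0,0,0]],[0.02,[-0.055,0,-0.0003],[0,0,0]]]'

```text
time: 10.98
tool_pos: [0.5309, -0.0807, 0.0593]
ee_rot: [3.141, -0.001, -0.111]
wrist_force: [3.3, 0.4, 4.0]
width: 0.02
finger_force: 2.2
```

Emit:
drive_tool --series '[[0.02,[-0.013,0,0],[0,0,0]],[0.02,[-0.026,0,0],[0,0,0]],[0.02,[-0.039,0,0],[0,0,0]],[0.02,[-0.052,0,0],[0,0,0]],[0.02,[-0.064,0,0],[0,0,0]]]'

```text
time: 11.6
tool_pos: [0.4669, -0.0735, 0.0591]
ee_rot: [3.141, -0.0, -0.111]
wrist_force: [3.7, -0.7, 5.5]
width: 0.02
finger_force: 2.5
```

Emit:
drive_tool --series '[[0.02,[-0.003,0,-0.008],[0,0,0]],[0.02,[-0.01,0,-0.05],[0,0,0]],[0.02,[-0.01,0.05,-0.09],[0,0,0]],[0.02,[-0.01,0.11,-0.1],[0,0,0]],[0.02,[-0.01,0.17,-0.1],[0,0,0]]]'

```text
time: 12.22
tool_pos: [0.4376, -0.2424, 0.1595]
ee_rot: [-3.141, 0.002, -0.11]
wrist_force: [0.8, -0.4, 0.0]
width: 0.0201
finger_force: 0.0
```

Emit:
drive_tool --series '[[0.02,[0,0.05,0],[0,0,0]],[0.02,[0,0.1,0],[0,0,0]],[0.02,[0,0.1,0],[0,0,0]],[0.02,[0,0.1,0],[0,0,0]],[0.02,[0,0.1,0],[0,0,0]]]'

```text
time: 12.85
tool_pos: [0.4276, -0.3392, 0.1586]
ee_rot: [-3.14, 0.001, -0.11]
wrist_force: [-0.3, -0.3, -0.3]
width: 0.0198
finger_force: 0.0
```

Run:
```python
from h import *
import cv2
a=imaging.snapshot("top")[110:235,235:335,::-1];b=imaging.snapshot("scene")[160:265,190:310,::-1]
a=cv2.resize(a,None,fx=3.2,fy=3.2,interpolation=2);b=cv2.resize(b,None,fx=4,fy=4,interpolation=2)
o=np.zeros((420,800,3),np.uint8);o[:400,:320]=a;o[:,320:]=b;cv2.imwrite("pics/c4.png",o)
```

```text
(no output)
```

View pics/c4.png

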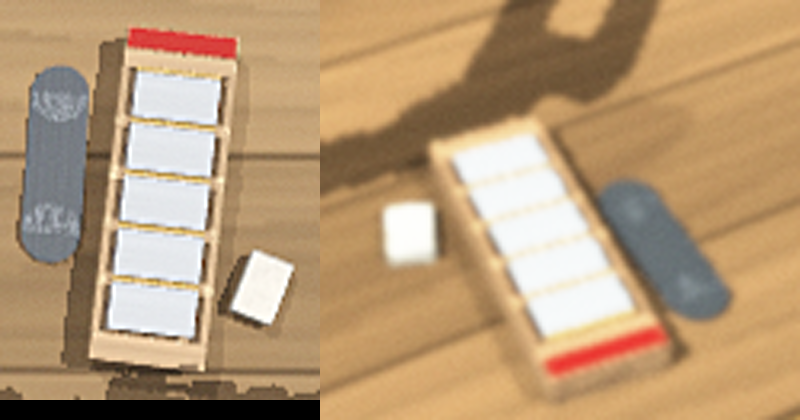

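All five covers lie flat, the mould and its neighbours are in the same pixel positions as before, and the arm is clear.

```bash
python3 -c "
from bench import robot
print(robot.close_job())"
```

```text
the job is handed in; nothing more can be done
None
```

The job is handed in: all five covers were closed in order from the red-striped end and look flat in the final pictures, with force readings of about 5.5 N at most, no visible shift of the mould, matchbox or blade, and about 13 s of the 43 s used; the judged result was not shown.

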